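# Unlock the test fixture's tray with the release pin

## Robot

A 6-joint arm with a two-finger parallel gripper is mounted at the origin on the work surface. World frame = base frame: x ahead of the robot, y to its left, z up, the work surface at z = 0. Lengths are in m, angles in rad, forces in N, time in s.
With the tool pointing down it reaches from about 0.3 to 0.775 m from the base axis. Payload 14.6 kg.
Tool frame: the origin (TCP) lies between the finger pads; the fingertips stand 25 mm ahead of it and the grasp point (between the pads) lies 6 mm ahead of it; z points along the fingers, y is the line along which they close (so a half turn about z gives the same grasp; the last joint's range is limited). The gripper opens to 94 mm and grips with 3 to 60 N. Pads are 16 mm wide; open, the fingers measure 119 mm over their backs; the gripper's body (75 mm by 177 mm) begins 78 mm behind the grasp point.
Start: joints at [1.256, 0.3, 1.521, -0, 1.321, -0.067], TCP at [0.135, 0.533, 0.23] pointing down, gripper open.
Joint ranges: [-3.03, 3.03], [-0.79, 2.21], [0.23, 2.52], [-1.04, 4.18], [0, 3.07], [-2.55, 2.55]. Speed limits (rad/s): [2.22, 2.22, 2.57, 3.14, 3.14, 3.14].

## Interface

Orientations are given as a 3x3 rotation matrix whose columns are the frame's x, y, z axes.
In Python, from station import env gives the robot as it stands. The module is installed in compiled form; this text tells all that it offers.
- The arm moves only by the tool play_rows, never from a script. Its argument "rows" is a list of rows, each an object of numbers: "grip": the finger opening in mm, from 0 to 94; "x", "y", "z": the shift along the tool's x, y, z in units of 40 mm (1.0 is 40 mm); "turn": the turn about the tool's z in rad. In form: [{"grip": .., "x": .., "y": .., "z": .., "turn": ..}, ...]. A call has 1 to 20 rows; each row shifts and turns the commanded pose from where the row before left it, along the tool's axes as they then stand; what a row does not reach is not made up. A row lasts 1/12 s, in which the tool goes at most 41.7 mm and 7.16 degrees, less where a joint would pass 70% of its speed; a pose out of reach is approached as far as the arm can. A call is refused whole if a number of a shift passes 1 or a number of a turn 0.125, either way. A call with a gripper value outside its range is refused whole. The fingers move at their own pace and stop on an object; the grip force is fixed at half the most. Time passes only in rows, so rows that do not move let the fingers close. It gives the time, the measured TCP pose, the force, the opening and the grip force at its end, in the units of the state.
- env.observe(): the state, without advancing time (a new reading comes with each control period).
- env.grab_frame(name): name is "scene" or "top" or "wrist"; returns a dict with "pixels" (384x512x3 uint8, blue, green, red), "camera_matrix" (3x3 intrinsics, pixels), "rvec" (rotation vector, rad) and "tvec" (3), from world to camera coordinates, as OpenCV has them. Camera axes: x right, y down, z forward; pixel columns grow to the right and rows downward; lengths in m; the calibration is good to about 2 mm. A picture is of the moment at which its call begins. There is no depth.
- env.job_done(): hands the job in; it is judged then, once.
The state is a dict: "time_s": time; "qpos": joint angles; "joint_vel": joint speeds; "effort": joint torques, N m; "eef_pos": TCP position; "eef_rot": TCP orientation; "ft_force": force on the tool from outside, world axes, zero at the start; "wrist_torque": the same for the moment, N m; "finger_gap": finger opening in m; "gripper_force": force on a finger pad.
Only numpy, scipy, OpenCV 4.12 (cv2) and the standard library are available. Lean on these libraries where they do the work, as an engineer would, in place of code of your own. Each camera call takes 0.05 s, during which the arm holds its last target. There are 200 camera calls.

## Task

Take the red-handled release pin out of its stand, press the recessed red button in the test fixture's tray down with it and, keeping the button down all the way, push the tray out to its stop so the button pops up again and locks it there. Then hang the pin upright in the same hole of the stand it came from; leave the circuit board lying in the tray and everything else where it is.

Things in the scene. Friction and masses are not known exactly. Their poses are not given: they have to be found in the camera images.
- fixture: Board test fixture, fixed to the blue mat: grey and aluminium base 125 x 100 mm with a black probe head across it whose top is 58 mm above the fixture's underside. Origin: on the underside (which lies on the mat, 4 mm above the table), about the middle. Its x axis points away from the tray's lip (the tray comes out along -x, roughly towards the robot), z up. The head covers x = -22 to 60 mm.
- tray (a joint): Travel of the sliding tray (aluminium plate with a white lip block in front, 32 mm long along the travel, 60 mm wide, top 36 mm above the fixture's underside), in m: 0 = home under the head, 0.060 = fully out at its stop, towards the fixture's -x. It slides level with about 2 N of friction. Catches every 12 mm lock it (1.5 mm play) at 0, 12, 24, 36, 48 and 60 mm whenever the button is up.
- lock_button (a joint): How far the release button is pressed down, in m: 0 = up (locked), 0.004 = fully down. Spring: 2 N at the start of the press, 6 N fully down. The tray is free when it is down more than about 2.5 mm. The button travels with the tray.
- recess_mouth (a point): Centre of the mouth of the round recess in the top of the white lip, marked with yellow strips; on the fixture's centre line, 76 mm to the -x side of its origin when the tray is home, 36 mm above its underside, moves with the tray. The recess is a vertical hole, 12 mm in diameter with a 2 mm chamfer. Its walls can be pushed on. Axes as the fixture's.
- button_top (a point): Centre of the top of the red button (10 mm in diameter) at the bottom of the recess, 10 mm below the mouth when up; moves with button and tray.
- stand: Black block 60 x 120 x 58 mm high, fixed on the mat (underside 4 mm above the table), with two vertical holes 18 mm in diameter and 52 mm deep, 64 mm apart along the block's y axis (at y = -32 and +32 mm). Origin: centre of the underside. The pin may start in either hole.
- pin_tool: Release pin, 60 g, hanging upright in one of the stand's holes by its collar, which rests on the stand's top. From the bottom: steel pin 6 mm in diameter and 48 mm long, black collar 28 mm in diameter and 5 mm thick, then a red square handle 14 x 14 mm and 57 mm long (110 mm in all). Origin: the tip of the pin; z along the tool, up to the handle; x and y square to the handle's flat sides.
- pin_grip (a point): Point on the release pin's axis to grip by, in the middle of its red handle, 85 mm above the pin's tip. Axes as the tool's.
- board: Green circuit board 60 x 46 x 5 mm, loose, lying in the tray between 3 mm high white rims, mostly under the head at the start. Origin: centre of the underside. It rides along with the tray.
- pry_tool: Plastic pry tool like the release pin but with a grey handle and a flat white blade 14 mm wide (too wide for the recess), hanging in the stand's other hole. Origin: tip of the blade. Bystander.
- solder_spool: Amber spool of solder, 54 mm in diameter, 38 mm high, upright on the mat between fixture and stand. Origin: centre of the underside. Bystander.
- flush_cutters: Dark blue flush cutters, 140 mm long, lying on the mat. Origin: under the pivot end. Bystander.
- flux_syringe: Clear flux syringe with amber filling, 130 mm long, lying on the mat. Origin: under its middle. Bystander.
- tweezers: Dark steel tweezers, 125 mm long, lying on the mat. Origin: under the middle. Bystander.
- screw_dish: White divided screw dish 70 x 90 x 22 mm. Origin: centre of the underside. Bystander.
- screwdriver: Screwdriver with yellow handle, 160 mm long, lying on the mat. Bystander.
Not all that is in view belongs to the job. Of the things like the pin_tool, leave any that is green; of the rest the smaller one is meant.

How it is judged:
By the outcome, as a careful person would: the job done as asked, in the order asked, and still so for the second after the job is handed in, with the robot touching nothing.
It also fails if it takes over 51 s, if anything falls off the work surface, if the arm or the gripper's body presses on something with over 40 N, if the wrist force passes 120 N, or if a joint passes its speed limit or range.

## Working session

There is one attempt and no reset: what is moved stays moved. The work goes in short steps, Python scripts to look and compute and a tool call to move; the robot and the scene stay as the last step left them, time stands still between calls to the robot, and variables do not carry over. Pictures are saved under pics/ and viewed, at most 10 in all, crops included, and the job is handed in when it is done.

Besides the shell and the picture viewer there is one more tool, called after "Emit:" as name(argument=value, ...) on one line, values as JSON. play_rows: Moves the arm, as the interface text tells. Its arguments: {"type":"object","properties":{"rows":{"type":"array","items":{"type":"object","properties":{"grip":{"type":"number"},"x":{"type":"number"},"y":{"type":"number"},"z":{"type":"number"},"turn":{"type":"number"}}}}},"required":["rows"]}

```bash
mkdir -p pics; cat > h.py <<'E'
import numpy as np, cv2
from station import env
def grab(n):
    f=env.grab_frame(n); f['R']=cv2.Rodrigues(np.array(f['rvec'],float))[0]; f['t']=np.array(f['tvec'],float).ravel(); f['K']=np.array(f['camera_matrix'],float); return f
def ray(f,u,v):
    d=f['R'].T@np.linalg.solve(f['K'],[u,v,1.]); return -f['R'].T@f['t'],d/np.linalg.norm(d)
def plane(f,u,v,z):
    c,d=ray(f,u,v); return c+d*(z-c[2])/d[2]
def two(a,b):
    (c1,d1),(c2,d2)=a,b
    A=np.array([d1,-d2]).T; s=np.linalg.lstsq(A,c2-c1,rcond=None)[0]; p,q=c1+s[0]*d1,c2+s[1]*d2
    return (p+q)/2,np.linalg.norm(p-q)
def proj(f,p):
    q=f['K']@(f['R']@np.array(p)+f['t']); return q[:2]/q[2]
E
python3 - <<'E'
from h import *
np.set_printoptions(precision=4,suppress=True)
s=env.observe(); print({k:np.round(v,4).tolist() for k,v in s.items()})
fs={n:grab(n) for n in('scene','top','wrist')}
for n,f in fs.items():
    np.save(f'pics/{n}0.npy',f['pixels']); print(n,-f['R'].T@f['t'],f['R'][2])
im=np.vstack([np.hstack([cv2.resize(fs['scene']['pixels'],(400,300)),cv2.resize(fs['wrist']['pixels'],(400,300))])])
cv2.imwrite('pics/top0.png',cv2.resize(fs['top']['pixels'],(800,600)));cv2.imwrite('pics/scene0.png',cv2.resize(fs['scene']['pixels'],(800,600)))
E
```

```text
{'time_s': 0.0, 'qpos': [1.2564, 0.3005, 1.5216, -0.0, 1.3207, -0.0666], 'joint_vel': [0.0007, 0.0009, 0.0003, -0.001, -0.0027, 0.0016], 'effort': [-0.0002, -53.1811, -35.273, 0.0708, 0.0244, -0.0002], 'eef_pos': [0.1348, 0.533, 0.2299], 'eef_rot': [[-0.9695, 0.2453, -0.0004], [0.2453, 0.9695, -0.0011], [0.0001, -0.0012, -1.0]], 'ft_force': [0.2188, 0.4081, 0.1016], 'wrist_torque': [-0.0062, 0.0012, 0.0126], 'gripper_force': 0.0, 'finger_gap': 0.0942}
scene [ 1.066  -0.722   0.6938] [-0.4644  0.6943 -0.5498]
top [0.4627 0.0322 1.2175] [ 0.0643 -0.0063 -0.9979]
wrist [0.0551 0.5535 0.3836] [ 0.2703 -0.0709 -0.9602]
```

View pics/top0.png

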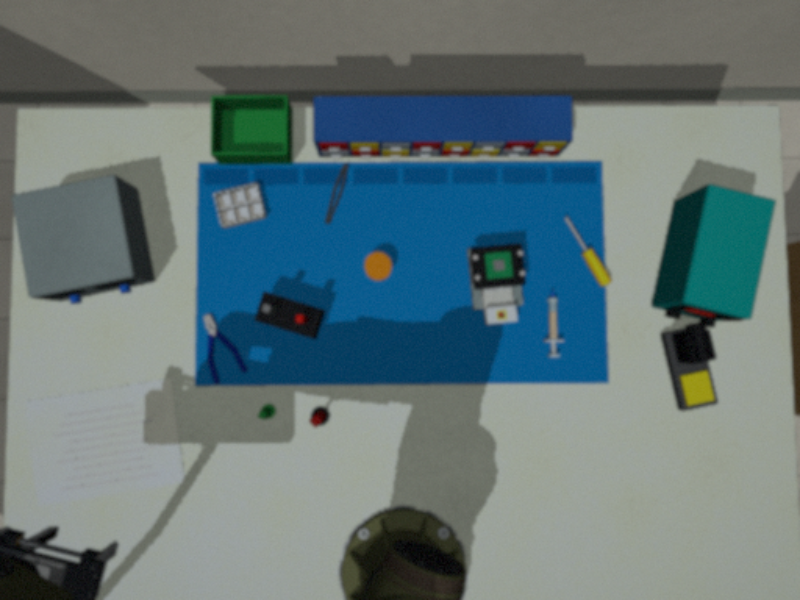

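View pics/scene0.png

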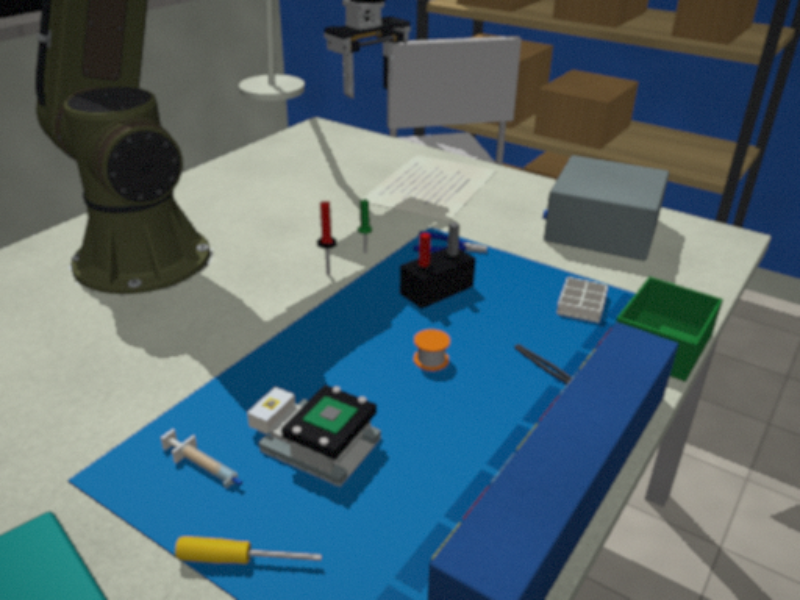

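Three pin-like things in the 800x600 pictures: red in the stand (top 300,318; scene 425,248), a free red one on the table (top 320,415; scene 326,235), and a green one (top 267,411; scene 365,218). Green is excluded. Of the two red ones, the one in the stand looks smaller and hangs in a hole as described. I'll confirm this in a crop and measure.

```bash
python3 - <<'E'
from h import *
np.set_printoptions(precision=4,suppress=True)
T,S=grab('top'),grab('scene')
def comps(f,lo,hi,box,mn=4):
    hsv=cv2.cvtColor(f['pixels'],cv2.COLOR_BGR2HSV); m=cv2.inRange(hsv,np.array(lo),np.array(hi))
    if lo[0]==0 and hi[0]<12: m|=cv2.inRange(hsv,np.array([168,lo[1],lo[2]]),np.array([180,hi[1],hi[2]]))
    k=np.zeros_like(m); x0,y0,x1,y1=box; k[y0:y1,x0:x1]=255; m&=k
    n,l,st,c=cv2.connectedComponentsWithStats(m)
    return [(c[i],st[i]) for i in range(1,n) if st[i][4]>=mn],m,l
for n,f,b in(('T',T,(150,180,340,290)),('S',S,(150,110,330,290))):
    print(n,'red',comps(f,(0,130,60),(8,255,255),b)[0])
    print(n,'yel',comps(f,(15,70,60),(35,255,255),b)[0])
# white lip top in top view ; dark stand
c,m,l=comps(T,(0,0,140),(180,60,255),(295,180,345,215),20); print('white',c)
for i in range(1,l.max()+1):
    p=np.argwhere(l==i)[:,::-1].astype(np.float32)
    if len(p)>40: print(cv2.minAreaRect(p))
c,m,l=comps(T,(0,0,0),(180,255,55),(155,180,215,220),50); print('stand',c)
i=1+int(np.argmax([x[1][4] for x in c])); 
for i in range(1,l.max()+1):
    p=np.argwhere(l==i)[:,::-1].astype(np.float32)
    if len(p)>100: print(cv2.minAreaRect(cv2.convexHull(p)))
a=cv2.resize(S['pixels'][115:205,190:310],(400,300),interpolation=cv2.INTER_CUBIC)
b=cv2.resize(T['pixels'][180:285,150:290],(400,300),interpolation=cv2.INTER_CUBIC)
d=cv2.resize(T['pixels'][150:216,290:378],(400,300),interpolation=cv2.INTER_CUBIC)
e=cv2.resize(S['pixels'][235:310,150:250],(400,300),interpolation=cv2.INTER_CUBIC)
cv2.imwrite('pics/crop.png',np.vstack([np.hstack([a,b]),np.hstack([d,e])]))
E
```

```text
T red [(array([191.3421, 203.7632]), array([188, 201,   7,   7,  38], dtype=int32)), (array([202.3824, 268.1471]), array([200, 265,   6,   7,  34], dtype=int32))]
T yel [(array([320.72, 201.04]), array([318, 199,   6,   5,  25], dtype=int32))]
S red [(array([208.2258, 142.9758]), array([206, 130,   7,  26, 124], dtype=int32)), (array([271.3615, 159.5615]), array([268, 149,   7,  22, 130], dtype=int32))]
S yel [(array([276.1099, 217.8626]), array([267, 212,  20,  12, 182], dtype=int32)), (array([172.9189, 257.973 ]), array([168, 255,  11,   7,  37], dtype=int32))]
white [(array([317.9328, 188.8507]), array([310, 185,  18,  10, 134], dtype=int32)), (array([320.689 , 200.8902]), array([311, 196,  20,  11, 164], dtype=int32))]
((318.0599670410156, 188.9199981689453), (8.061017990112305, 17.39482879638672), 81.8698959350586)
((320.5, 201.0), (10.0, 19.0), 90.0)
stand [(array([185.5512, 201.4854]), array([164, 188,  43,  29, 684], dtype=int32))]
((185.32432556152344, 201.44595336914062), (40.43680953979492, 18.747976303100586), 17.10272979736328)
```

View pics/crop.png

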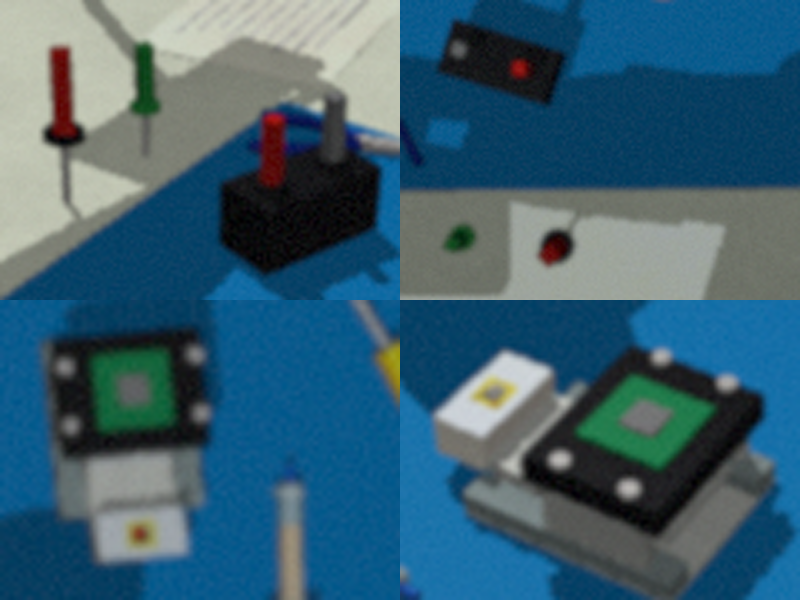

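The crop shows the stand with its red-handled pin (crop top right, 520,68) and the grey pry tool beside it. The free red pin is longer (26 px tall against 22 px, with its whole shaft visible), so the smaller one in the stand is meant. The lip has a yellow mark with the red button at crop 140,533 in the lower left.

```bash
python3 - <<'E'
from h import *
np.set_printoptions(precision=4,suppress=True)
T,S,W=grab('top'),grab('scene'),grab('wrist')
# pin
print('pin T@.124',plane(T,191.3,203.5,.122), 'S top',plane(S,271.3,150,.122))
p,e=two(ray(T,191.2,203.6),ray(S,271.4,159.6)); print('pin two',p,e)
# free red size: top/bottom of handle
for nm,tu,su in(('free',(203,266.5),(208,131)),('stand',(191.3,203.6),(271,150))):
    print(nm,*two(ray(T,*tu),ray(S,*su)))
# stand
r=((185.324,201.446),(40.437,18.748),17.103); c=cv2.boxPoints(r); P=np.array([plane(T,*q,.062) for q in c]); print('stand',P[:,:2],P.mean(0)); 
for a,b in((0,1),(1,2)): d=P[b]-P[a]; print(np.linalg.norm(d),np.degrees(np.arctan2(d[1],d[0])))
# yellow
h=cv2.cvtColor(T['pixels'],cv2.COLOR_BGR2HSV)
print('recess T',plane(T,320.7,201.0,.040),'S',plane(S,172.9,258.0,.040), two(ray(T,320.7,201.0),ray(S,172.9,258.0)))
# studs
def studs(f,box,s=4,z=.062):
    x0,y0,x1,y1=box; g=cv2.resize(f['pixels'][y0:y1,x0:x1],None,fx=s,fy=s,interpolation=cv2.INTER_CUBIC)
    hv=cv2.cvtColor(g,cv2.COLOR_BGR2HSV); m=cv2.inRange(hv,np.array([0,0,105]),np.array([180,60,255]))
    n,l,st,c=cv2.connectedComponentsWithStats(m)
    return [(c[i]/s+[x0-.375,y0-.375],st[i][4]/s/s,plane(f,*(c[i]/s+[x0-.375,y0-.375]),z)) for i in range(1,n) if st[i][4]>25]
for q in studs(T,(298,155,342,186)): print('studT',q)
for q in studs(S,(180,242,248,296)): print('studS',q)
# green/grey chip on head, red wrist
x=grab('wrist')['pixels']; cv2.imwrite('pics/w0.png',x)
print('wrist proj pin',proj(W,[p[0],p[1],.124]))
E
```

```text
pin T@.124 [0.5015 0.192  0.122 ] S top [0.4996 0.1925 0.122 ]
pin two [0.5009 0.1955 0.093 ] 0.0032497748238374488
free [0.3236 0.155  0.1406] 0.0023060470678841287
stand [0.5005 0.1913 0.1229] 0.0018229832563445183
stand [[0.5012 0.2857]
 [0.5556 0.2694]
 [0.5188 0.152 ]
 [0.4646 0.1685]] [0.51   0.2189 0.062 ]
0.0567600418709589 -16.621875647906137
0.12309500308296834 -107.38307880704633
recess T [ 0.5101 -0.1965  0.04  ] S [ 0.5097 -0.1974  0.04  ] (array([ 0.5098, -0.1969,  0.0397]), np.float64(0.0009886456432728879))
studT (array([332.84, 161.52]), np.float64(6.25), array([ 0.63  , -0.2315,  0.062 ]))
studT (array([303.753 , 164.2256]), np.float64(5.125), array([ 0.622 , -0.1423,  0.062 ]))
studT (array([334.075, 174.425]), np.float64(6.25), array([ 0.5902, -0.2345,  0.062 ]))
studT (array([305.1012, 177.1488]), np.float64(3.9375), array([ 0.5823, -0.1458,  0.062 ]))
studT (array([322.0793, 184.5386]), np.float64(43.0625), array([ 0.5594, -0.1973,  0.062 ]))
studS (array([214.7238, 248.8541]), np.float64(13.4375), array([ 0.5793, -0.1443,  0.062 ]))
studS (array([184.5114, 260.1091]), np.float64(193.125), array([ 0.5517, -0.2065,  0.062 ]))
studS (array([231.2445, 255.375 ]), np.float64(14.125), array([ 0.6195, -0.1411,  0.062 ]))
studS (array([211.0302, 263.736 ]), np.float64(62.5), array([ 0.6018, -0.1844,  0.062 ]))
studS (array([189.5147, 274.4059]), np.float64(20.25), array([ 0.5871, -0.2321,  0.062 ]))
studS (array([239.7079, 275.2961]), np.float64(11.875), array([ 0.6677, -0.1784,  0.062 ]))
studS (array([206.7733, 281.6483]), np.float64(20.75), array([ 0.6269, -0.2283,  0.062 ]))
studS (array([182.5627, 286.8241]), np.float64(49.4375), array([ 0.5986, -0.265 ,  0.062 ]))
studS (array([228.2623, 289.3852]), np.float64(131.6875), array([ 0.6725, -0.2212,  0.062 ]))
wrist proj pin [ 83.6503 496.9329]
```

Heights and sizes agree: the stand pin's top is at 0.123 m (0.124 expected), and the free red pin is taller at 0.141 m. The pin is at about (0.501, 0.190), the recess at (0.510, -0.197) and the fixture yaw is about 5.1°. I'll move above the pin.

Emit:
play_rows(rows=[{"grip": 44, "x": -0.645, "y": -0.357}, {"grip": 44, "x": -0.645, "y": -0.357}, {"grip": 44, "x": -0.645, "y": -0.357}, {"grip": 44, "x": -0.645, "y": -0.357}, {"grip": 44, "x": -0.645, "y": -0.357}, {"grip": 44, "x": -0.645, "y": -0.357}, {"grip": 44, "x": -0.645, "y": -0.357}, {"grip": 44, "x": -0.645, "y": -0.357}, {"grip": 44, "x": -0.645, "y": -0.357}, {"grip": 44, "x": -0.645, "y": -0.357}, {"grip": 44, "x": -0.645, "y": -0.357}, {"grip": 44, "x": -0.645, "y": -0.357}, {"grip": 44, "x": -0.645, "y": -0.357}, {"grip": 44, "x": -0.645, "y": -0.357}, {"grip": 44, "x": -0.645, "y": -0.357}, {"grip": 44, "x": -0.645, "y": -0.357}, {"grip": 44, "x": -0.645, "y": -0.357}, {"grip": 44}])

```text
validation failed for argument at $.ro...
```

Emit:
play_rows(rows=[{"grip": 44, "turn": 0.12}, {"grip": 44, "turn": 0.12}, {"grip": 44, "turn": 0.12}, {"grip": 44, "turn": 0.12}, {"grip": 44, "turn": 0.12}, {"grip": 44, "turn": 0.12}, {"grip": 44, "turn": 0.12}, {"grip": 44, "turn": 0.12}, {"grip": 44, "turn": 0.12}, {"grip": 44, "turn": 0.12}, {"grip": 44, "turn": 0.12}, {"grip": 44, "turn": 0.12}, {"grip": 44, "turn": 0.12}, {"grip": 44, "turn": 0.06}, {"grip": 44}, {"grip": 44}])

```text
validation failed for argument at $.ro...
```

```bash
python3 - <<'E'
from h import *
np.set_printoptions(precision=4,suppress=True)
s=env.observe(); print(s['time_s'],s['eef_pos'],s['eef_rot'],s['finger_gap'],s['ft_force'],s['qpos'])
W=grab('wrist'); print(proj(W,[.5008,.19,.124]),proj(W,[.5008,.19,.067]),-W['R'].T@W['t'])
cv2.imwrite('pics/w1.png',cv2.resize(W['pixels'],(800,600)))
E
```

```text
0.45 [0.1349 0.5332 0.2304] [[-0.9695  0.2452 -0.    ]
 [ 0.2452  0.9695 -0.0001]
 [-0.     -0.0001 -1.    ]] 0.09411598448791275 [ 0.2299 -0.0434 -0.208 ] [ 1.2564  0.2999  1.5211 -0.      1.3207 -0.0666]
[ 79.952  497.4665] [100.903  450.4937] [0.0551 0.5535 0.384 ]
```

View pics/w1.png

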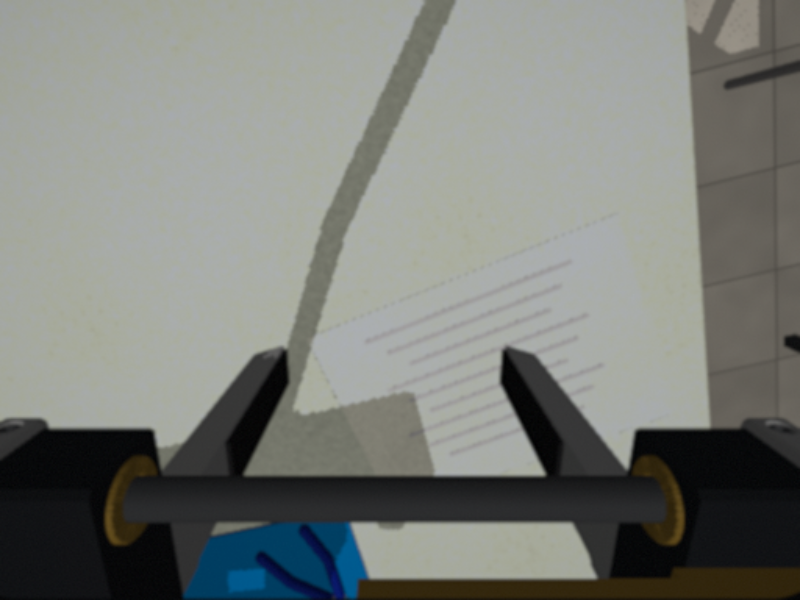

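The arm has not moved: the wrist view still shows the start position, with the paper at 480,330. The rows were refused, probably because each one needs all its fields.

Emit:
play_rows(rows=[{"grip": 44, "x": -0.645, "y": -0.357, "z": 0, "turn": 0}, {"grip": 44, "x": -0.645, "y": -0.357, "z": 0, "turn": 0}, {"grip": 44, "x": -0.645, "y": -0.357, "z": 0, "turn": 0}, {"grip": 44, "x": -0.645, "y": -0.357, "z": 0, "turn": 0}, {"grip": 44, "x": -0.645, "y": -0.357, "z": 0, "turn": 0}, {"grip": 44, "x": -0.645, "y": -0.357, "z": 0, "turn": 0}, {"grip": 44, "x": -0.645, "y": -0.357, "z": 0, "turn": 0}, {"grip": 44, "x": -0.645, "y": -0.357, "z": 0, "turn": 0}, {"grip": 44, "x": -0.645, "y": -0.357, "z": 0, "turn": 0}, {"grip": 44, "x": -0.645, "y": -0.357, "z": 0, "turn": 0}, {"grip": 44, "x": -0.645, "y": -0.357, "z": 0, "turn": 0}, {"grip": 44, "x": -0.645, "y": -0.357, "z": 0, "turn": 0}, {"grip": 44, "x": -0.645, "y": -0.357, "z": 0, "turn": 0}, {"grip": 44, "x": -0.645, "y": -0.357, "z": 0, "turn": 0}, {"grip": 44, "x": -0.645, "y": -0.357, "z": 0, "turn": 0}, {"grip": 44, "x": -0.645, "y": -0.357, "z": 0, "turn": 0}, {"grip": 44, "x": -0.645, "y": -0.357, "z": 0, "turn": 0}, {"grip": 44, "x": 0, "y": 0, "z": 0, "turn": 0}])

```text
time_s: 2.0
eef_pos: [0.5031, 0.1872, 0.2302]
eef_rot: [[-0.969, 0.248, 0.0], [0.248, 0.969, -0.001], [-0.0, -0.001, -1.0]]
ft_force: [-0.4, -0.4, 0.9]
finger_gap: 0.044
gripper_force: 0.0
```

Emit:
play_rows(rows=[{"grip": 44, "x": 0, "y": 0, "z": 0, "turn": 0.12}, {"grip": 44, "x": 0, "y": 0, "z": 0, "turn": 0.12}, {"grip": 44, "x": 0, "y": 0, "z": 0, "turn": 0.12}, {"grip": 44, "x": 0, "y": 0, "z": 0, "turn": 0.12}, {"grip": 44, "x": 0, "y": 0, "z": 0, "turn": 0.12}, {"grip": 44, "x": 0, "y": 0, "z": 0, "turn": 0.12}, {"grip": 44, "x": 0, "y": 0, "z": 0, "turn": 0.12}, {"grip": 44, "x": 0, "y": 0, "z": 0, "turn": 0.12}, {"grip": 44, "x": 0, "y": 0, "z": 0, "turn": 0.12}, {"grip": 44, "x": 0, "y": 0, "z": 0, "turn": 0.12}, {"grip": 44, "x": 0, "y": 0, "z": 0, "turn": 0.12}, {"grip": 44, "x": 0, "y": 0, "z": 0, "turn": 0.12}, {"grip": 44, "x": 0, "y": 0, "z": 0, "turn": 0.12}, {"grip": 44, "x": 0, "y": 0, "z": 0, "turn": 0.06}, {"grip": 44, "x": 0, "y": 0, "z": 0, "turn": 0}])

```text
time_s: 3.25
eef_pos: [0.5004, 0.1905, 0.2305]
eef_rot: [[0.295, 0.955, -0.0], [0.955, -0.295, 0.0], [0.0, -0.0, -1.0]]
ft_force: [-0.0, 0.1, -0.6]
finger_gap: 0.0441
gripper_force: 0.0
```

```bash
python3 - <<'E'
from h import *
np.set_printoptions(precision=4,suppress=True)
s=env.observe(); print(s['time_s'],s['eef_pos'],s['eef_rot'],s['finger_gap'],s['ft_force'],s['qpos'])
W=grab('wrist'); print(proj(W,[.5008,.19,.124]),proj(W,[.5008,.19,.067]),-W['R'].T@W['t'])
h=cv2.cvtColor(W['pixels'],cv2.COLOR_BGR2HSV); m=cv2.inRange(h,np.array([0,130,60]),np.array([8,255,255]))|cv2.inRange(h,np.array([168,130,60]),np.array([180,255,255]))
n,l,st,c=cv2.connectedComponentsWithStats(m)
for i in range(1,n):
    if st[i][4]>30: print(st[i],c[i])
cv2.imwrite('pics/w2.png',cv2.resize(W['pixels'],(800,600)))
E
```

```text
3.25 [0.5004 0.1905 0.2305] [[ 0.2953  0.9554 -0.    ]
 [ 0.9554 -0.2953  0.    ]
 [ 0.     -0.0001 -1.    ]] 0.04409938337551371 [-0.039   0.1287 -0.5878] [0.2954 0.2674 1.5626 0.0001 1.3116 0.5951]
[253.5111 198.9177] [253.3387 184.0888] [0.5243 0.2691 0.3841]
[243 176  19  29 421] [252.0404 191.0214]
[  75  242   53   53 1052] [100.6549 268.4848]
```

View pics/w2.png

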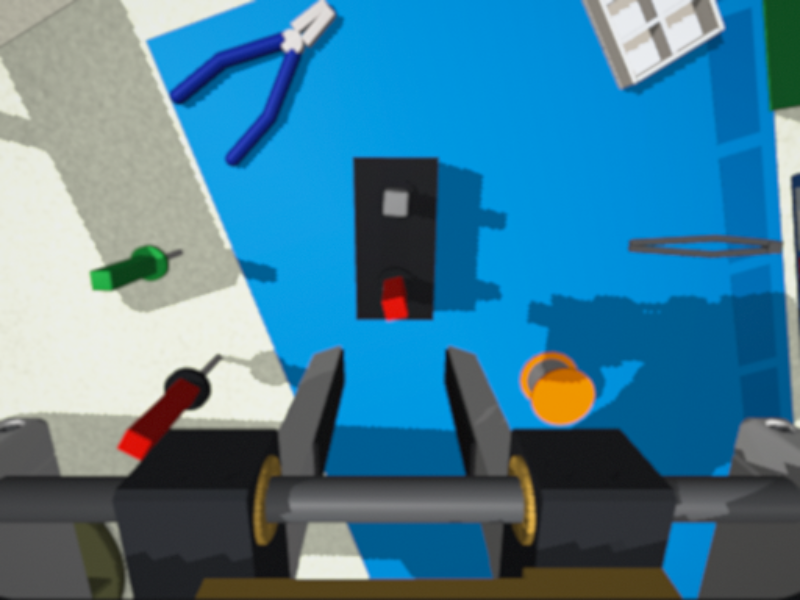

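The wrist view shows the stand (354-437, 158-319) with the red handle at 395,300 between the finger lines. The grey pry tool is at 396,203 and the free pins are well to the left. The handle's top looks slightly rotated, so I'll measure the top face and the stand's corners.

```bash
python3 - <<'E'
from h import *
np.set_printoptions(precision=4,suppress=True)
W=grab('wrist'); s=8; x0,y0,x1,y1=235,165,270,215
g=cv2.resize(W['pixels'][y0:y1,x0:x1],None,fx=s,fy=s,interpolation=cv2.INTER_CUBIC)
m=((g[...,2]>185)&(g[...,1]<110)&(g[...,0]<110)).astype(np.uint8)
n,l,st,c=cv2.connectedComponentsWithStats(m); i=1+st[1:,4].argmax()
p=np.argwhere(l==i)[:,::-1].astype(np.float32)/s+np.float32([x0-.44,y0-.44])
P=np.array([plane(W,*q,.124) for q in p])[:,:2]
r=cv2.minAreaRect((P*1000).astype(np.float32)); print('top face',r, P.mean(0)*1000)
# stand top: dark, low
h=cv2.cvtColor(W['pixels'],cv2.COLOR_BGR2HSV); m=cv2.inRange(h,np.array([0,0,0]),np.array([180,255,60])); k=np.zeros_like(m);k[95:210,222:284]=255;m&=k
m=cv2.morphologyEx(m,cv2.MORPH_CLOSE,np.ones((5,5)))
n,l,st,c=cv2.connectedComponentsWithStats(m); i=1+st[1:,4].argmax(); print(st[i])
p=np.argwhere(l==i)[:,::-1].astype(np.float32)
P=np.array([plane(W,*q,.062) for q in p])[:,:2]*1000
r=cv2.minAreaRect(P.astype(np.float32)); print('stand',r)
c=np.array(r[0]); 
v=cv2.boxPoints(r); print(v)
E
```

```text
top face ((500.13641357421875, 192.1504364013672), (12.906047821044922, 12.833196640014648), 86.81304931640625) [500.1865 192.1987]
[ 228  102   52  102 4339]
stand ((509.976806640625, 221.99826049804688), (116.05224609375, 56.73511505126953), 72.35291290283203)
[[465.3534 175.3025]
 [519.4186 158.103 ]
 [554.6002 268.6941]
 [500.535  285.8935]]
```

Emit:
play_rows(rows=[{"grip": 44, "x": 0, "y": 0, "z": 0, "turn": -0.12}, {"grip": 44, "x": 0, "y": 0, "z": 0, "turn": -0.12}, {"grip": 44, "x": 0.04, "y": 0, "z": 0.45, "turn": 0}, {"grip": 44, "x": 0, "y": 0, "z": 0.45, "turn": 0}, {"grip": 44, "x": 0, "y": 0, "z": 0.45, "turn": 0}, {"grip": 44, "x": 0, "y": 0, "z": 0.45, "turn": 0}, {"grip": 44, "x": 0, "y": 0, "z": 0.45, "turn": 0}, {"grip": 44, "x": 0, "y": 0, "z": 0.45, "turn": 0}, {"grip": 44, "x": 0, "y": 0, "z": 0.44, "turn": 0}, {"grip": 44, "x": 0, "y": 0, "z": 0, "turn": 0}, {"grip": 44, "x": 0, "y": 0, "z": 0, "turn": 0}])

```text
time_s: 4.27
eef_pos: [0.5004, 0.1919, 0.1047]
eef_rot: [[0.055, 0.998, -0.001], [0.998, -0.055, -0.0], [-0.0, -0.001, -1.0]]
ft_force: [-0.1, 1.1, 0.9]
finger_gap: 0.0436
gripper_force: 0.0
```

Emit:
play_rows(rows=[{"grip": 5, "x": 0, "y": 0, "z": 0, "turn": 0}, {"grip": 5, "x": 0, "y": 0, "z": 0, "turn": 0}, {"grip": 5, "x": 0, "y": 0, "z": 0, "turn": 0}, {"grip": 5, "x": 0, "y": 0, "z": 0, "turn": 0}, {"grip": 5, "x": 0, "y": 0, "z": 0, "turn": 0}, {"grip": 5, "x": 0, "y": 0, "z": 0, "turn": 0}, {"grip": 5, "x": 0, "y": 0, "z": 0, "turn": 0}, {"grip": 5, "x": 0, "y": 0, "z": 0, "turn": 0}])

```text
time_s: 4.93
eef_pos: [0.5008, 0.1919, 0.1053]
eef_rot: [[0.057, 0.998, 0.001], [0.998, -0.057, 0.0], [0.0, 0.001, -1.0]]
ft_force: [-1.2, -0.7, 5.9]
finger_gap: 0.0137
gripper_force: 30.0
```

Gripped at 13.7 mm with 30 N. I'll lift straight up by 90 mm.

Emit:
play_rows(rows=[{"grip": 5, "x": 0, "y": 0, "z": -0.25, "turn": 0}, {"grip": 5, "x": 0, "y": 0, "z": -0.4, "turn": 0}, {"grip": 5, "x": 0, "y": 0, "z": -0.4, "turn": 0}, {"grip": 5, "x": 0, "y": 0, "z": -0.4, "turn": 0}, {"grip": 5, "x": 0, "y": 0, "z": -0.4, "turn": 0}, {"grip": 5, "x": 0, "y": 0, "z": -0.4, "turn": 0}, {"grip": 5, "x": 0, "y": 0, "z": 0, "turn": 0}, {"grip": 5, "x": 0, "y": 0, "z": 0, "turn": 0}])

```text
time_s: 5.6
eef_pos: [0.5008, 0.1919, 0.1953]
eef_rot: [[0.057, 0.998, 0.001], [0.998, -0.057, 0.0], [0.0, 0.001, -1.0]]
ft_force: [0.4, -0.2, -0.6]
finger_gap: 0.0139
gripper_force: 30.0
```

Emit:
play_rows(rows=[{"grip": 5, "x": -0.34, "y": 0.03, "z": 0, "turn": 0}, {"grip": 5, "x": -0.69, "y": 0.055, "z": 0, "turn": 0}, {"grip": 5, "x": -0.69, "y": 0.055, "z": 0, "turn": 0}, {"grip": 5, "x": -0.69, "y": 0.055, "z": 0, "turn": 0}, {"grip": 5, "x": -0.69, "y": 0.055, "z": 0, "turn": 0}, {"grip": 5, "x": -0.69, "y": 0.055, "z": 0, "turn": 0}, {"grip": 5, "x": -0.69, "y": 0.055, "z": 0, "turn": 0}, {"grip": 5, "x": -0.69, "y": 0.055, "z": 0, "turn": 0}, {"grip": 5, "x": -0.69, "y": 0.055, "z": 0, "turn": 0}, {"grip": 5, "x": -0.69, "y": 0.055, "z": 0, "turn": 0}, {"grip": 5, "x": -0.69, "y": 0.055, "z": 0, "turn": 0}, {"grip": 5, "x": -0.69, "y": 0.055, "z": 0, "turn": 0}, {"grip": 5, "x": -0.69, "y": 0.055, "z": 0, "turn": 0}, {"grip": 5, "x": -0.69, "y": 0.055, "z": 0, "turn": 0}, {"grip": 5, "x": -0.34, "y": 0.03, "z": 0, "turn": 0}, {"grip": 5, "x": 0, "y": 0, "z": 0, "turn": -0.072}, {"grip": 5, "x": 0, "y": 0, "z": 0, "turn": -0.073}, {"grip": 5, "x": 0, "y": 0, "z": 0, "turn": 0}, {"grip": 5, "x": 0, "y": 0, "z": 0, "turn": 0}])

```text
time_s: 7.18
eef_pos: [0.5092, -0.1952, 0.1942]
eef_rot: [[-0.086, 0.996, -0.001], [0.996, 0.086, 0.001], [0.001, -0.001, -1.0]]
ft_force: [-1.5, -0.3, -0.1]
finger_gap: 0.0137
gripper_force: 30.0
```

```bash
python3 - <<'E'
from h import *
np.set_printoptions(precision=4,suppress=True)
s=env.observe(); print(s['time_s'],s['eef_pos'],s['eef_rot'],s['finger_gap'],s['ft_force'])
W=grab('wrist');S=grab('scene'); e=s['eef_pos']; tip=np.array([e[0],e[1],e[2]-.091])
print('W: tip',proj(W,tip),'recess',proj(W,[.5099,-.1969,.04]),'S: tip',proj(S,tip),'rec',proj(S,[.5099,-.1969,.04]))
a=cv2.resize(W['pixels'][120:270,170:340],(400,353),interpolation=cv2.INTER_CUBIC)
u,v=proj(S,tip).astype(int); print(u,v)
b=cv2.resize(S['pixels'][v-70:v+60,u-74:u+74],(400,353),interpolation=cv2.INTER_CUBIC)
cv2.imwrite('pics/rec.png',np.hstack([a,b]))
for n,f in(('W',W),('S',S),('T',grab('top'))):
    h=cv2.cvtColor(f['pixels'],cv2.COLOR_BGR2HSV); m=cv2.inRange(h,np.array([15,90,80]),np.array([35,255,255]))
    k,l,st,c=cv2.connectedComponentsWithStats(m); print(n,[(st[i].tolist(),c[i],plane(f,*c[i],.04)) for i in range(1,k) if 10<st[i][4]<900])
E
```

```text
7.1833 [ 0.5092 -0.1952  0.1942] [[-0.0857  0.9963 -0.001 ]
 [ 0.9963  0.0857  0.0005]
 [ 0.0006 -0.001  -1.    ]] 0.013665232177858096 [-1.4833 -0.264  -0.0684]
W: tip [253.0342 203.9972] recess [253.4625 187.7107] S: tip [170.9041 233.4171] rec [173.1664 257.9017]
170 233
W [([245, 180, 15, 17, 160], array([252.0437, 187.9625]), array([ 0.5083, -0.1973,  0.04  ])), ([220, 293, 8, 56, 279], array([222.8961, 322.0179]), array([ 0.4855, -0.3829,  0.04  ])), ([279, 296, 6, 53, 236], array([281.678 , 323.7839]), array([ 0.5628, -0.379 ,  0.04  ]))]
S [([498, 18, 10, 14, 71], array([501.7324,  23.4085]), array([0.661 , 2.4004, 0.04  ])), ([304, 21, 6, 3, 12], array([306.6667,  22.1667]), array([-0.2507,  1.7358,  0.04  ])), ([292, 79, 27, 9, 136], array([308.3015,  82.0515]), array([0.229 , 0.8892, 0.04  ])), ([475, 95, 11, 15, 78], array([479.4615, 100.6795]), array([0.8312, 1.0925, 0.04  ])), ([175, 147, 7, 5, 24], array([178.5   , 148.9167]), array([0.1933, 0.17  , 0.04  ])), ([144, 150, 14, 5, 25], array([149.64, 152.04]), array([0.1387, 0.107 , 0.04  ])), ([160, 155, 15, 5, 15], arr
[... 512 characters left out ...]
20, 5, 64], array([352.0312,  92.5156]), array([ 0.8523, -0.3015,  0.04  ])), ([224, 92, 18, 4, 54], array([232.7593,  93.1852]), array([0.8514, 0.075 , 0.04  ])), ([302, 95, 18, 5, 53], array([309.6038,  97.1698]), array([ 0.8378, -0.1672,  0.04  ])), ([245, 96, 17, 4, 51], array([253.    ,  97.4706]), array([0.8374, 0.0113, 0.04  ])), ([374, 159, 17, 24, 186], array([381.8925, 170.9785]), array([ 0.6028, -0.389 ,  0.04  ])), ([234, 161, 16, 18, 205], array([241.6439, 169.5561]), array([0.6092, 0.048 , 0.04  ])), ([318, 199, 5, 6, 14], array([319.5   , 200.9286]), array([ 0.5104, -0.1928,  0.04  ])), ([435, 236, 23, 24, 410], array([445.6805, 247.9561]), array([ 0.3635, -0.5792,  0.04  ]))]
```

View pics/rec.png

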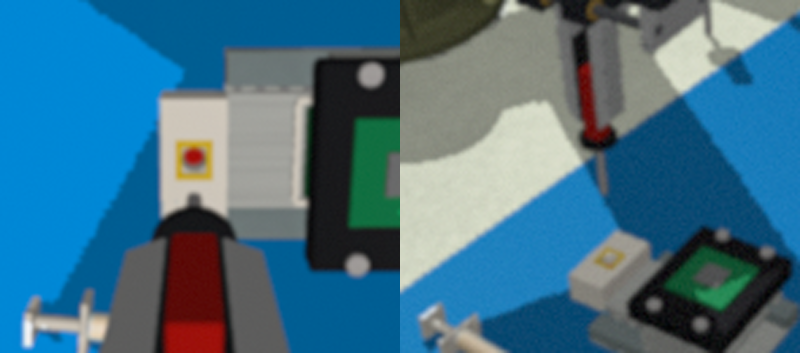

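The crops show the tip over the lip: in the wrist crop the tip is at 194,200 and the recess at 194,157, in the same column. The pin hangs upright in the scene crop. The tip matches its predicted pixels within 1 px. I'll shift by -1.8 mm in y and descend to just inside the mouth.

Emit:
play_rows(rows=[{"grip": 5, "x": -0.045, "y": 0, "z": 0.35, "turn": 0}, {"grip": 5, "x": 0, "y": 0, "z": 0.4, "turn": 0}, {"grip": 5, "x": 0, "y": 0, "z": 0.4, "turn": 0}, {"grip": 5, "x": 0, "y": 0, "z": 0.3, "turn": 0}, {"grip": 5, "x": 0, "y": 0, "z": 0.1, "turn": 0}, {"grip": 5, "x": 0, "y": 0, "z": 0.07, "turn": 0}, {"grip": 5, "x": 0, "y": 0, "z": 0.07, "turn": 0}, {"grip": 5, "x": 0, "y": 0, "z": 0, "turn": 0}, {"grip": 5, "x": 0, "y": 0, "z": 0, "turn": 0}])

```text
time_s: 8.08
eef_pos: [0.51, -0.1971, 0.1278]
eef_rot: [[-0.088, 0.996, 0.001], [0.996, 0.088, -0.0], [-0.0, 0.001, -1.0]]
ft_force: [-0.2, 0.1, -1.3]
finger_gap: 0.0137
gripper_force: 30.0
```

No contact force with the tip about 3 mm inside the mouth. I'll continue to the button.

Emit:
play_rows(rows=[{"grip": 5, "x": 0, "y": 0, "z": 0.07, "turn": 0}, {"grip": 5, "x": 0, "y": 0, "z": 0.07, "turn": 0}, {"grip": 5, "x": 0, "y": 0, "z": 0.05, "turn": 0}, {"grip": 5, "x": 0, "y": 0, "z": 0, "turn": 0}, {"grip": 5, "x": 0, "y": 0, "z": 0, "turn": 0}])

```text
time_s: 8.5
eef_pos: [0.5099, -0.1971, 0.1198]
eef_rot: [[-0.088, 0.996, 0.0], [0.996, 0.088, -0.0], [-0.0, 0.0, -1.0]]
ft_force: [0.5, -0.5, 2.5]
finger_gap: 0.0142
gripper_force: 30.0
```

Emit:
play_rows(rows=[{"grip": 5, "x": 0, "y": 0, "z": 0.03, "turn": 0}, {"grip": 5, "x": 0, "y": 0, "z": 0.03, "turn": 0}, {"grip": 5, "x": 0, "y": 0, "z": 0, "turn": 0}, {"grip": 5, "x": 0, "y": 0, "z": 0, "turn": 0}])

```text
time_s: 8.83
eef_pos: [0.5099, -0.1971, 0.1175]
eef_rot: [[-0.088, 0.996, 0.0], [0.996, 0.088, -0.0], [-0.0, 0.0, -1.0]]
ft_force: [0.8, 0.4, 4.9]
finger_gap: 0.0135
gripper_force: 30.0
```

Emit:
play_rows(rows=[{"grip": 5, "x": 0, "y": 0, "z": 0.025, "turn": 0}, {"grip": 5, "x": 0, "y": 0, "z": 0.015, "turn": 0}, {"grip": 5, "x": 0, "y": 0, "z": 0, "turn": 0}, {"grip": 5, "x": 0, "y": 0, "z": 0, "turn": 0}])

```text
time_s: 9.17
eef_pos: [0.5101, -0.1972, 0.1167]
eef_rot: [[-0.088, 0.996, 0.001], [0.996, 0.088, -0.001], [-0.001, 0.001, -1.0]]
ft_force: [-2.1, 2.1, 12.8]
finger_gap: 0.0138
gripper_force: 30.0
```

The button has bottomed (12.8 N). I'll slide out along tool -y, which is the fixture's -x.

Emit:
play_rows(rows=[{"grip": 5, "x": 0, "y": -0.05, "z": 0, "turn": 0}, {"grip": 5, "x": 0, "y": -0.1, "z": 0, "turn": 0}, {"grip": 5, "x": 0, "y": -0.1, "z": 0, "turn": 0}, {"grip": 5, "x": 0, "y": -0.1, "z": 0, "turn": 0}, {"grip": 5, "x": 0, "y": -0.1, "z": 0, "turn": 0}, {"grip": 5, "x": 0, "y": -0.05, "z": 0, "turn": 0}])

```text
time_s: 9.67
eef_pos: [0.4905, -0.199, 0.1168]
eef_rot: [[-0.088, 0.996, 0.003], [0.996, 0.088, -0.001], [-0.001, 0.003, -1.0]]
ft_force: [1.8, 1.8, 11.2]
finger_gap: 0.0141
gripper_force: 30.0
```

Emit:
play_rows(rows=[{"grip": 5, "x": 0, "y": -0.1, "z": 0, "turn": 0}, {"grip": 5, "x": 0, "y": -0.1, "z": 0, "turn": 0}, {"grip": 5, "x": 0, "y": -0.1, "z": 0, "turn": 0}, {"grip": 5, "x": 0, "y": -0.1, "z": 0, "turn": 0}, {"grip": 5, "x": 0, "y": -0.1, "z": 0, "turn": 0}, {"grip": 5, "x": 0, "y": -0.1, "z": 0, "turn": 0}, {"grip": 5, "x": 0, "y": -0.1, "z": 0, "turn": 0}, {"grip": 5, "x": 0, "y": -0.1, "z": 0, "turn": 0}, {"grip": 5, "x": 0, "y": -0.1, "z": 0, "turn": 0}, {"grip": 5, "x": 0, "y": -0.05, "z": 0, "turn": 0}])

```text
time_s: 10.5
eef_pos: [0.4527, -0.2024, 0.1168]
eef_rot: [[-0.088, 0.996, 0.003], [0.996, 0.088, -0.001], [-0.001, 0.003, -1.0]]
ft_force: [2.7, 1.9, 11.2]
finger_gap: 0.0138
gripper_force: 30.0
```

Emit:
play_rows(rows=[{"grip": 5, "x": 0, "y": -0.04, "z": 0, "turn": 0}, {"grip": 5, "x": 0, "y": -0.04, "z": 0, "turn": 0}, {"grip": 5, "x": 0, "y": -0.03, "z": 0, "turn": 0}, {"grip": 5, "x": 0, "y": 0, "z": 0, "turn": 0}])

```text
time_s: 10.83
eef_pos: [0.4488, -0.2029, 0.1169]
eef_rot: [[-0.088, 0.996, 0.004], [0.996, 0.088, -0.001], [-0.002, 0.004, -1.0]]
ft_force: [4.6, 1.1, 10.1]
finger_gap: 0.0138
gripper_force: 30.0
```

Emit:
play_rows(rows=[{"grip": 5, "x": 0, "y": -0.03, "z": 0, "turn": 0}, {"grip": 5, "x": 0, "y": -0.03, "z": 0, "turn": 0}, {"grip": 5, "x": 0, "y": 0, "z": 0, "turn": 0}, {"grip": 5, "x": 0, "y": 0, "z": 0, "turn": 0}])

```text
time_s: 11.17
eef_pos: [0.4464, -0.2032, 0.1168]
eef_rot: [[-0.088, 0.996, 0.004], [0.996, 0.088, -0.001], [-0.002, 0.003, -1.0]]
ft_force: [2.9, -0.7, 10.5]
finger_gap: 0.0135
gripper_force: 30.0
```

```bash
python3 - <<'E'
from h import *
np.set_printoptions(precision=4,suppress=True)
S=grab('scene'); W=grab('wrist'); e=env.observe()['eef_pos']
for n,f,z in(('S',S,.04),('W',W,.04)):
    h=cv2.cvtColor(f['pixels'],cv2.COLOR_BGR2HSV); m=cv2.inRange(h,np.array([15,90,70]),np.array([35,255,255]))
    k,l,st,c=cv2.connectedComponentsWithStats(m); print(n,[(st[i].tolist(),c[i],plane(f,*c[i],z)) for i in range(1,k) if st[i][4]>5 and np.linalg.norm(plane(f,*c[i],z)[:2]-e[:2])<.05])
u,v=proj(S,[.45,-.203,.07]).astype(int); print(u,v)
b=cv2.resize(S['pixels'][v-55:v+55,u-70:u+80],(400,293),interpolation=cv2.INTER_CUBIC)
a=cv2.resize(W['pixels'][120:250,170:347],(400,293),interpolation=cv2.INTER_CUBIC)
cv2.imwrite('pics/out.png',np.hstack([a,b]))
E
```

```text
S [([146, 247, 10, 5, 22], array([150.1818, 249.3636]), array([ 0.4513, -0.2047,  0.04  ]))]
W [([246, 198, 20, 15, 149], array([256.2013, 202.5369]), array([ 0.4489, -0.197 ,  0.04  ]))]
148 237
```

View pics/out.png

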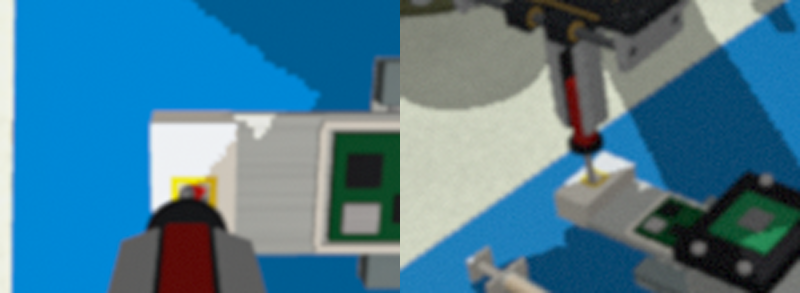

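The crops show the tray far out with the board riding in it and the pin in the recess against the -x wall (wrist crop 185,190). Travel is about 58-60 mm, but the force shows no clear stop yet. I'll push a bit more.

Emit:
play_rows(rows=[{"grip": 5, "x": 0, "y": -0.03, "z": 0, "turn": 0}, {"grip": 5, "x": 0, "y": -0.03, "z": 0, "turn": 0}, {"grip": 5, "x": 0, "y": 0, "z": 0, "turn": 0}, {"grip": 5, "x": 0, "y": 0, "z": 0, "turn": 0}])

```text
time_s: 11.6
eef_pos: [0.4452, -0.2033, 0.1169]
eef_rot: [[-0.088, 0.996, 0.007], [0.996, 0.088, -0.002], [-0.002, 0.007, -1.0]]
ft_force: [12.1, 2.4, 4.5]
finger_gap: 0.014
gripper_force: 30.0
```

The side force jumped to 12 N, so the tray is at its stop. I'll lift straight up slowly so the button pops up and locks.

Emit:
play_rows(rows=[{"grip": 5, "x": 0, "y": 0, "z": -0.05, "turn": 0}, {"grip": 5, "x": 0, "y": 0, "z": -0.05, "turn": 0}, {"grip": 5, "x": 0, "y": 0, "z": -0.05, "turn": 0}, {"grip": 5, "x": 0, "y": 0.04, "z": -0.05, "turn": 0}, {"grip": 5, "x": 0, "y": 0, "z": -0.1, "turn": 0}, {"grip": 5, "x": 0, "y": 0, "z": -0.2, "turn": 0}, {"grip": 5, "x": 0, "y": 0, "z": -0.4, "turn": 0}, {"grip": 5, "x": 0, "y": 0, "z": -0.4, "turn": 0}, {"grip": 5, "x": 0, "y": 0, "z": -0.4, "turn": 0}, {"grip": 5, "x": 0, "y": 0, "z": -0.2, "turn": 0}, {"grip": 5, "x": 0, "y": 0, "z": 0, "turn": 0}, {"grip": 5, "x": 0, "y": 0, "z": 0, "turn": 0}])

```text
time_s: 12.6
eef_pos: [0.4442, -0.2027, 0.1911]
eef_rot: [[-0.088, 0.996, -0.0], [0.996, 0.088, 0.0], [0.0, -0.0, -1.0]]
ft_force: [-0.4, 0.3, -0.6]
finger_gap: 0.0137
gripper_force: 30.0
```

```bash
python3 - <<'E'
from h import *
np.set_printoptions(precision=4,suppress=True)
S=grab('scene'); W=grab('wrist'); s=env.observe();e=s['eef_pos'];print(s['time_s'],e,s['eef_rot'],s['ft_force'])
for n,f,z in(('S',S,.04),('W',W,.04)):
    h=cv2.cvtColor(f['pixels'],cv2.COLOR_BGR2HSV); m=cv2.inRange(h,np.array([15,90,70]),np.array([35,255,255]))
    k,l,st,c=cv2.connectedComponentsWithStats(m); print(n,[(st[i].tolist(),c[i],plane(f,*c[i],z)) for i in range(1,k) if st[i][4]>5 and np.linalg.norm(plane(f,*c[i],z)[:2]-e[:2])<.05])
tip=e-[0,0,.091]; print(proj(W,tip),proj(S,tip))
u,v=proj(S,tip).astype(int)
b=cv2.resize(S['pixels'][v-55:v+55,u-70:u+80],(400,293),interpolation=cv2.INTER_CUBIC); print('S origin',u-70,v-55)
a=cv2.resize(W['pixels'][120:250,170:347],(400,293),interpolation=cv2.INTER_CUBIC)
cv2.imwrite('pics/up.png',np.hstack([a,b]))
E
```

```text
12.7 [ 0.444  -0.2026  0.1906] [[-0.0879  0.9961 -0.0015]
 [ 0.9961  0.0879  0.0008]
 [ 0.0009 -0.0014 -1.    ]] [-0.5552  0.6433 -0.3575]
S [([146, 246, 10, 6, 23], array([150.087 , 249.0435]), array([ 0.4504, -0.204 ,  0.04  ]))]
W [([249, 179, 16, 17, 168], array([256.4881, 186.6786]), array([ 0.4479, -0.2019,  0.04  ]))]
[252.9997 203.9215] [145.1922 225.362 ]
S origin 75 170
```

View pics/up.png

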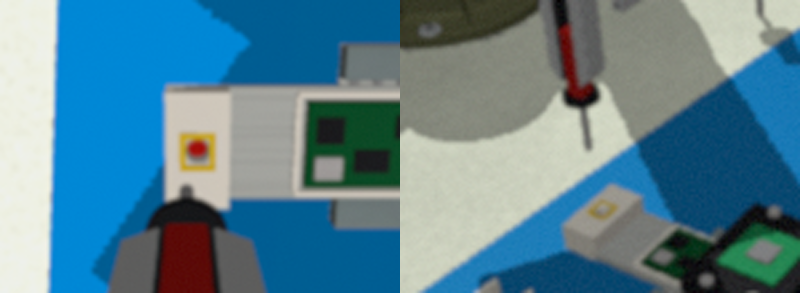

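The button is red and up (wrist crop 197,152) and the tray has moved about 60 mm (60.6 by the wrist camera, 59.2 by the scene camera). The board is still in the tray and the pin is upright. I'll carry the pin back over its hole.

Emit:
play_rows(rows=[{"grip": 5, "x": 0, "y": 0, "z": 0, "turn": 0.072}, {"grip": 5, "x": 0, "y": 0, "z": -0.1, "turn": 0.073}, {"grip": 5, "x": 0.33, "y": 0.028, "z": 0, "turn": 0}, {"grip": 5, "x": 0.66, "y": 0.057, "z": 0, "turn": 0}, {"grip": 5, "x": 0.66, "y": 0.057, "z": 0, "turn": 0}, {"grip": 5, "x": 0.66, "y": 0.057, "z": 0, "turn": 0}, {"grip": 5, "x": 0.66, "y": 0.057, "z": 0, "turn": 0}, {"grip": 5, "x": 0.66, "y": 0.057, "z": 0, "turn": 0}, {"grip": 5, "x": 0.66, "y": 0.057, "z": 0, "turn": 0}, {"grip": 5, "x": 0.66, "y": 0.057, "z": 0, "turn": 0}, {"grip": 5, "x": 0.66, "y": 0.057, "z": 0, "turn": 0}, {"grip": 5, "x": 0.66, "y": 0.057, "z": 0, "turn": 0}, {"grip": 5, "x": 0.66, "y": 0.057, "z": 0, "turn": 0}, {"grip": 5, "x": 0.66, "y": 0.057, "z": 0, "turn": 0}, {"grip": 5, "x": 0.66, "y": 0.057, "z": 0, "turn": 0}, {"grip": 5, "x": 0.66, "y": 0.057, "z": 0, "turn": 0}, {"grip": 5, "x": 0.66, "y": 0.057, "z": 0, "turn": 0}, {"grip": 5, "x": 0.33, "y": 0.028, "z": 0, "turn": 0}, {"grip": 5, "x": 0, "y": 0, "z": 0, "turn": 0}, {"grip": 5, "x": 0, "y": 0, "z": 0, "turn": 0}])

```text
time_s: 14.37
eef_pos: [0.5008, 0.1904, 0.1948]
eef_rot: [[0.056, 0.998, -0.001], [0.998, -0.056, -0.001], [-0.001, -0.001, -1.0]]
ft_force: [-0.2, -0.5, -0.0]
finger_gap: 0.0135
gripper_force: 30.0
```

Emit:
play_rows(rows=[{"grip": 5, "x": 0.03, "y": 0, "z": 0.25, "turn": 0}, {"grip": 5, "x": 0, "y": 0, "z": 0.35, "turn": 0}, {"grip": 5, "x": 0, "y": 0, "z": 0.35, "turn": 0}, {"grip": 5, "x": 0, "y": 0, "z": 0.35, "turn": 0}, {"grip": 5, "x": 0, "y": 0, "z": 0.35, "turn": 0}, {"grip": 5, "x": 0, "y": 0, "z": 0.3, "turn": 0}, {"grip": 5, "x": 0, "y": 0, "z": 0.2, "turn": 0}, {"grip": 5, "x": 0, "y": 0, "z": 0, "turn": 0}, {"grip": 5, "x": 0, "y": 0, "z": 0, "turn": 0}])

```text
time_s: 15.12
eef_pos: [0.5011, 0.1912, 0.1095]
eef_rot: [[0.058, 0.998, -0.001], [0.998, -0.058, -0.0], [-0.0, -0.001, -1.0]]
ft_force: [-0.0, 0.4, -0.7]
finger_gap: 0.0138
gripper_force: 30.0
```

Emit:
play_rows(rows=[{"grip": 5, "x": 0, "y": 0, "z": 0.04, "turn": 0}, {"grip": 5, "x": 0, "y": 0, "z": 0.04, "turn": 0}, {"grip": 5, "x": 0, "y": 0, "z": 0.02, "turn": 0}, {"grip": 5, "x": 0, "y": 0, "z": 0, "turn": 0}, {"grip": 5, "x": 0, "y": 0, "z": 0, "turn": 0}])

```text
time_s: 15.53
eef_pos: [0.5012, 0.1918, 0.1058]
eef_rot: [[0.057, 0.998, 0.0], [0.998, -0.057, 0.0], [0.0, 0.0, -1.0]]
ft_force: [0.4, 0.3, -0.9]
finger_gap: 0.0136
gripper_force: 30.0
```

Emit:
play_rows(rows=[{"grip": 5, "x": 0, "y": 0, "z": 0.02, "turn": 0}, {"grip": 5, "x": 0, "y": 0, "z": 0.02, "turn": 0}, {"grip": 5, "x": 0, "y": 0, "z": 0, "turn": 0}, {"grip": 5, "x": 0, "y": 0, "z": 0, "turn": 0}])

```text
time_s: 15.87
eef_pos: [0.5013, 0.1919, 0.1053]
eef_rot: [[0.057, 0.998, 0.001], [0.998, -0.057, 0.0], [0.0, 0.001, -1.0]]
ft_force: [-6.2, -1.3, 14.3]
finger_gap: 0.0136
gripper_force: 30.0
```

The collar is seated (14 N). I'll ease up slightly, open, and retreat straight up.

Emit:
play_rows(rows=[{"grip": 5, "x": 0, "y": 0, "z": -0.02, "turn": 0}, {"grip": 20, "x": 0, "y": 0, "z": 0, "turn": 0}, {"grip": 44, "x": 0, "y": 0, "z": 0, "turn": 0}, {"grip": 44, "x": 0, "y": 0, "z": 0, "turn": 0}, {"grip": 44, "x": 0, "y": 0, "z": 0, "turn": 0}, {"grip": 44, "x": 0, "y": 0, "z": 0, "turn": 0}, {"grip": 44, "x": 0, "y": 0, "z": -0.2, "turn": 0}, {"grip": 44, "x": 0, "y": 0, "z": -0.5, "turn": 0}, {"grip": 44, "x": 0, "y": 0, "z": -0.5, "turn": 0}, {"grip": 44, "x": 0, "y": 0, "z": -0.5, "turn": 0}, {"grip": 44, "x": 0, "y": 0, "z": -0.5, "turn": 0}, {"grip": 44, "x": 0, "y": 0, "z": -0.5, "turn": 0}, {"grip": 44, "x": 0, "y": 0, "z": -0.5, "turn": 0}, {"grip": 44, "x": 0, "y": 0, "z": 0, "turn": 0}, {"grip": 44, "x": 0, "y": 0, "z": 0, "turn": 0}])

```text
time_s: 17.12
eef_pos: [0.5014, 0.1918, 0.2339]
eef_rot: [[0.057, 0.998, 0.002], [0.998, -0.057, 0.001], [0.001, 0.002, -1.0]]
ft_force: [-0.1, -0.3, -0.3]
finger_gap: 0.0441
gripper_force: 0.0
```

```bash
python3 - <<'E'
from h import *
S=grab('scene'); T=grab('top'); s=env.observe(); print(s['time_s'],s['eef_pos'],s['ft_force'],s['finger_gap'])
a=cv2.resize(S['pixels'][100:310,100:380],(400,300),interpolation=cv2.INTER_CUBIC)
W=grab('wrist');b=cv2.resize(W['pixels'],(400,300),interpolation=cv2.INTER_AREA)
cv2.imwrite('pics/end.png',np.hstack([a,b]))
E
```

```text
17.2167 [0.50082096 0.19167956 0.23211145] [-0.05929335  0.08446012  0.0154754 ] 0.04376877786056121
```

View pics/end.png

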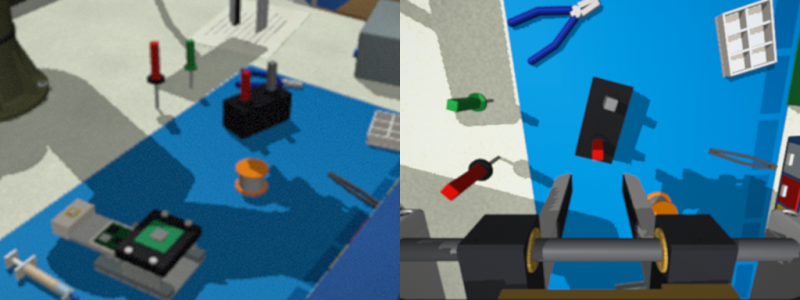

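The pin hangs upright in its original hole (left crop 245,85; right crop 598,150). The tray is out with the board in it (left crop 110,235), the bystanders are unmoved and the gripper is clear. I'll hand the job in.

```bash
python3 -c "
from station import env
print(env.job_done())"
```

```text
the job is handed in; nothing more can be done
None
```

I handed the job in at about 17 s: the tray is out at its stop with the button up, the board is still in it, and the pin is back upright in its original hole; the hand-in gave no verdict.

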